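# Make up a gel-loading kit and a sampling kit in their foam-lined trays

## Task

Make up the two bench kits for the gel practical: the pipette and the small reagent bottle go into the gel-loading tray (the one with the pipette-shaped cut-out), and the 50 ml tube, the marker pen and the timer into the sampling tray. Seat every item fully down in the cut-out of its own shape, the bottle upright and the tube standing on its cap, and leave the flask and the beaker standing where they are.

Things in the scene. Friction and masses are not known exactly. Their poses are not given: they have to be found in the camera images.
- loading_tray: Fixed white kit tray, grey foam, 270 (x) x 170 (y) mm; pipette-shaped cut-out. Origin: middle of underside, z up. Rim z 18, foam 15, cut-out floors 3, about 8 mm play. Seated, in mm: pipette point (-7, 31, 15), nose to +x, hook to -y, finger recess x -31..17, y -14..77; bottle point (88, -46, 52) in a round hole. Forceps, already packed, lie at (-45, -50).
- sampling_tray: Fixed tray like the other, 270 (x) x 170 (y) mm, same origin and heights, with slot, square and small round hole. Seated, in mm: marker point (-48, 41, 11), pen along x, either way round, finger recess x -70..-26, y 6..76; timer point (22, -34, 12), sides along x and y, any quarter turn, finger recesses on its x sides (x -42..86, y -57..-11); tube point (95, 41, 58).
- pipette_center (a point): Hand pipette lying on its side, cream and black, 218 x 49 x 24 mm, 80 g. Point: middle of its grip body, 12 mm above the underside; the body there is 30 wide (x) and 94 long (y). y runs towards the thin nose (tip 116 to +y, plunger end 102 to -y); the finger hook sticks out to +x (33 from the point, at 43 to -y); z up.
- bottle_center (a point): Small screw-cap reagent bottle, upright: body 44 mm diameter, 88 high; cap 23 diameter; 98 mm high in all, 85 g. Point: on its axis, 49 mm above its foot; z up.
- marker_center (a point): Marker pen, white with black cap, lying; round, 135 mm long, 16 thick, 15 g, may roll. Point: its middle, 8 mm above the underside; y runs along the pen, cap at -y.
- timer_center (a point): Square white lab timer lying flat, 64 x 64 mm, straight sides 17 mm high (20 with keys), 55 g. Point: its centre, 9 mm above the underside; x and y along its sides, z up.
- tube_center (a point): Clear 50 ml screw-cap tube standing upside down on its blue cap: cap 35 mm diameter, 12 high; tube above it 28 diameter; 110 mm high in all, 30 g. Point: on its axis, 55 mm above its foot; z up.
- flask: Conical glass flask, foot 83 mm diameter, 138 mm high, standing behind the stock. Origin: centre of its foot.
- beaker: Glass beaker, 74 mm diameter, 84 mm high, standing behind the stock. Origin: centre of its foot. Other equipment at the back and sides of the bench is up to 180 mm high, clear of stock and trays.

How it is judged (in metres and radians):
At the end, for the whole second after the job is handed in: Pipette and bottle in the loading tray, marker, timer and tube in the sampling tray: each centre within 12 mm along tray x and y of its seated place and 4 mm of its seated height; pipette and marker within 0.2 rad of tray x; pipette, timer, bottle, tube within 0.12 rad of level or upright (x of pipette_center in the frame of loading_tray between -0.019 and 0.005 m and y of pipette_center in the frame of loading_tray between 0.019 and 0.043 m and z of pipette_center in the frame of loading_tray between 0.011 and 0.019 m and angle between the y axis of pipette_center and the x axis of loading_tray, either way round below 0.2 rad and angle between each of pipette_center, bottle_center, timer_center, tube_center's own z axis and vertical below 0.12 rad and x of bottle_center in the frame of loading_tray between 0.076 and 0.1 m and y of bottle_center in the frame of loading_tray between -0.058 and -0.034 m and z of bottle_center in the frame of loading_tray between 0.048 and 0.056 m and x of marker_center in the frame of sampling_tray between -0.06 and -0.036 m and y of marker_center in the frame of sampling_tray between 0.029 and 0.053 m and z of marker_center in the frame of sampling_tray between 0.007 and 0.015 m and angle between the y axis of marker_center and the x axis of sampling_tray, either way round below 0.2 rad and x of timer_center in the frame of sampling_tray between 0.01 and 0.034 m and y of timer_center in the frame of sampling_tray between -0.046 and -0.022 m and z of timer_center in the frame of sampling_tray between 0.008 and 0.016 m and x of tube_center in the frame of sampling_tray between 0.083 and 0.107 m and y of tube_center in the frame of sampling_tray between 0.029 and 0.053 m and z of tube_center in the frame of sampling_tray between 0.054 and 0.062 m); the robot touches nothing.
It fails at once if the flask or the beaker is shifted more than 40 mm or tipped over (distance of any of flask, beaker from where it was at the start of the episode above 0.04 m or angle between any of flask, beaker's own z axis and vertical above 0.35 rad).
It also fails if it takes over 139 s, if anything falls off the work surface, if the arm or the gripper's body presses on something with over 40 N, if the wrist force passes 120 N, or if a joint passes its speed limit or range.

## Robot

A 6-joint arm with a two-finger parallel gripper is mounted at the origin on a cart in front of the work surface, level with it; the furniture and walls round the work are solid. World frame = base frame: x ahead of the robot, y to its left, z up, the work surface at z = 0. Lengths are in mm, angles in rad, forces in N, time in s.
With the tool pointing down it reaches from about 250 to 775 mm from the base axis. Payload 4 kg.
Tool frame: the origin (TCP) lies on the centre line of the jaws, within the pads' length; the fingertips stand 8 mm ahead of it and the grasp point (between the pads) lies 11 mm behind it; z points along the fingers, y is the line along which they close (so a half turn about z gives the same grasp; the last joint's range is limited). The gripper opens to 85 mm and grips with 20 to 120 N. Pads are 22 mm wide; open, the fingers measure 114 mm over their backs; the gripper's body (76 mm by 85 mm) begins 54 mm behind the grasp point. The pads swing forward as they close: fully open they stand 13 mm farther back than shut.
Start: joints at [1.109, 0.087, 1.371, -0, 1.684, -0.103], TCP at [193.142, 514.988, 239.341] pointing down, gripper open.
Joint ranges: [-3.1, 3.1], [-0.76, 2.03], [0.27, 2.55], [-1.08, 4.22], [0.17, 2.65], [-2.57, 2.57]. Speed limits (rad/s): [2.79, 2.79, 3.14, 3.14, 3.14, 3.14].

## Interface

Orientations are given as a unit quaternion [x, y, z, w].
In Python, from station import r gives the robot as it stands.
- The arm moves only by the tool play_rows, never from a script. Its argument "plan" is a list of rows, each a list of 5 numbers: the finger opening in mm, from 0 to 85.4, then the shift along the tool's x, y, z in mm, then the turn about the tool's z in degrees. A call has 1 to 8 rows; each row is the pose to reach, as a shift and turn from the pose commanded when the call began, along the tool's axes at that moment; what a row does not reach only later rows make up. A row lasts 1/10 s, in which the tool goes at most 50 mm and 8.59 degrees, less where a joint would pass 70% of its speed; a pose out of reach is approached as far as the arm can. A call with a gripper value outside its range is refused whole. The fingers move at their own pace and stop on an object; "newtons" is the grip in N (left out, the last holds). Time passes only in rows, so rows that repeat a pose let the fingers close. It gives the time, the measured TCP pose, the force, the opening and the grip force at its end, in the units of the state.
- r.sense(): the state, without advancing time (a new reading comes with each control period).
- r.get_image(name): name is "scene" or "top"; returns a dict with "color" (384x512x3 uint8, red, green, blue), "intrinsics" (3x3 intrinsics, pixels), "distortion" ([k1, k2, p1, p2, k3] as OpenCV has them; the pictures are not rectified), "eye" and "attitude" of the camera in the world. Camera axes: x right, y up, looking along -z (the intrinsics and any distortion apply to the point x, -y, -z); pixel columns grow to the right and rows downward; lengths in mm; the calibration is good to about 2 mm. A picture is of the moment at which its call begins. There is no depth.
- r.job_done(): hands the job in; it is judged then, once.
The state is a dict: "time_s": time; "q": joint angles; "qvel": joint speeds; "tau": joint torques, N m; "ee_pos": TCP position; "eef_rot": TCP orientation; "wrist_force": force on the tool from outside, world axes, zero at the start; "ft_torque": the same for the moment, N m; "width": opening from 0.0 (shut) to 1.0 (fully open); "finger_force": force on a finger pad.
Only numpy, scipy, OpenCV 4.12 (cv2) and the standard library are available. Lean on these libraries where they do the work, as an engineer would, in place of code of your own. Each camera call takes 0.05 s, during which the arm holds its last target. There are 200 camera calls.

## Working session

There is one attempt and no reset: what is moved stays moved. The work goes in short steps, Python scripts to look and compute and a tool call to move; the robot and the scene stay as the last step left them, time stands still between calls to the robot, and variables do not carry over. Pictures are saved under pics/ and viewed, at most 14 in all, crops included, and the job is handed in when it is done.

Besides the shell and the picture viewer there is one more tool, called after "Call:" as name([rows], argument=value, ...), one row to a line, values as JSON. play_rows: Moves the arm, as the interface text tells. Its arguments: {"type":"object","properties":{"plan":{"type":"array","items":{"type":"array","items":{"type":"number"}}},"newtons":{"type":"number"}},"required":["plan"]}

```bash
ls; mkdir -p pics
python3 - <<'E'
from station import r
import cv2
for n in("scene","top"):
    d=r.get_image(n); cv2.imwrite(f"pics/{n}0.png",cv2.resize(d["color"][:,:,::-1],None,fx=1.5,fy=1.5,interpolation=cv2.INTER_CUBIC))
    print(n,d["intrinsics"],d["distortion"],d["eye"],d["attitude"])
print(r.sense())
E
```

```text
pics
scene [[393.52159245   0.         253.36652213]
 [  0.         393.52159245 192.790277  ]
 [  0.           0.           1.        ]] [-0.06760432  0.          0.          0.          0.        ] [-129.36033038  418.85119696  518.63957718] [-0.24626874  0.43651693  0.74410263 -0.4417193 ]
top [[357.82451861   0.         256.22726351]
 [  0.         357.82451861 193.96584054]
 [  0.           0.           1.        ]] [-0.03672936  0.          0.          0.          0.        ] [ 458.45965394  -17.59890639 1081.58655583] [-0.05082572  0.04212308  0.71104593 -0.70004006]
{'time_s': 0.1, 'q': array([ 1.10892527e+00,  8.79468634e-02,  1.37214512e+00, -1.49545355e-05,
        1.68356749e+00, -1.03121060e-01]), 'qvel': array([ 0.00075261,  0.00137467, -0.00295386, -0.00141548, -0.00052141,
        0.00127426]), 'tau': array([ 3.24288107e-03, -3.53014576e+01, -3.14219999e+01, -2.72871466e-05,
        7.86684308e-03, -1.89585973e-05]), 'ee_pos': array([192.93422464, 514.59072159, 238.19888388]), 'eef_rot': array([ 1.78415361e-01,  9.83954720e-01, -9.94519486e-04, -2.80930633e-04]), 'wrist_force': array([ 0.37911343, -0.39310094, -0.46160916]), 'ft_torque': array([0.02329912, 0.01409922, 0.00947609]), 'finger_force': 0.0, 'width': 0.9970930758952969}
```

View pics/top0.png

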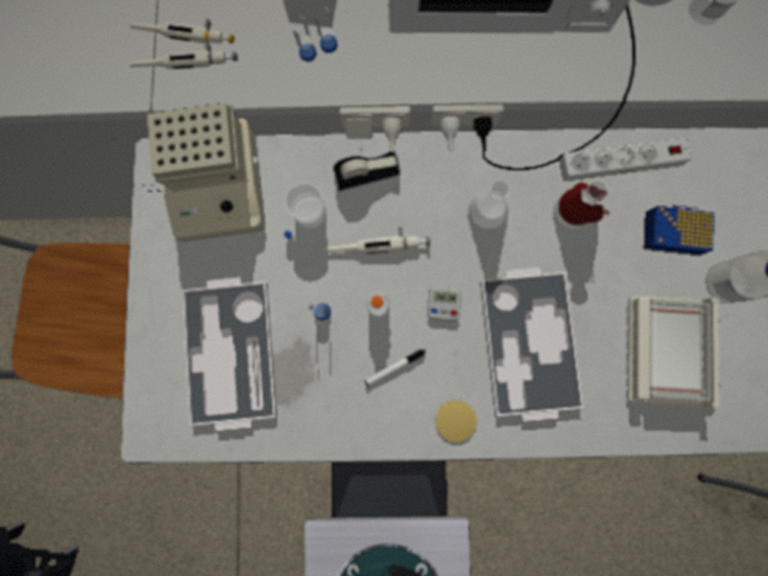

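View pics/scene0.png

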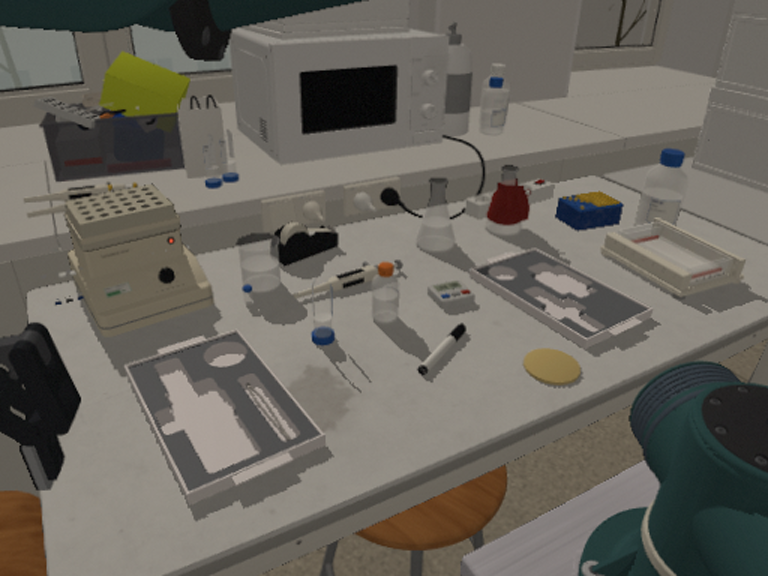

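```bash
cat > h.py <<'E'
import numpy as np, cv2
from scipy.spatial.transform import Rotation as R
from station import r
def proj(d,P):
    Rm=R.from_quat(d["attitude"]).as_matrix()
    c=(np.asarray(P,float).reshape(-1,3)-d["eye"])@Rm
    c=c*[1,-1,-1]
    return cv2.projectPoints(c.reshape(-1,1,3),np.zeros(3),np.zeros(3),d["intrinsics"],np.array(d["distortion"]))[0].reshape(-1,2)
def ortho(d,z,x0,x1,y0,y1,s):
    """metric picture at height z: col=(y1-y)*s, row=(x1-x)*s"""
    c,w=np.meshgrid(np.arange(int((y1-y0)*s)),np.arange(int((x1-x0)*s)))
    P=np.stack([x1-w/s,y1-c/s,np.full(c.shape,float(z))],-1)
    m=proj(d,P).reshape(*c.shape,2).astype(np.float32)
    return np.ascontiguousarray(cv2.remap(d["color"][:,:,::-1],m[...,0],m[...,1],cv2.INTER_CUBIC))
def grid(im,x1,y1,s,st=50):
    for k in range(-1000,1001,st):
        c=int((y1-k)*s); w=int((x1-k)*s)
        if 0<=c<im.shape[1]: cv2.line(im,(c,0),(c,im.shape[0]),(0,200,0),1); cv2.putText(im,str(k),(c+1,9),0,.35,(0,0,255),1)
        if 0<=w<im.shape[0]: cv2.line(im,(0,w),(im.shape[1],w),(0,200,0),1); cv2.putText(im,str(k),(1,w-1),0,.35,(0,0,255),1)
    return im
E
python3 - <<'E'
from h import *
d=r.get_image("top"); cv2.imwrite("pics/raw.png",d["color"][:,:,::-1])
s=1
im=ortho(d,15,180,740,-450,450,.88)
cv2.imwrite("pics/o1.png",grid(im,740,450,.88))
im=ortho(d,15,220,560,160,440,2)[:, :]
a=cv2.resize(ortho(d,15,230,530,210,430,1.8),None,fx=1,fy=1)
b=ortho(d,15,230,530,-400,-170,1.7)
a=ortho(d,15,230,530,210,440,1.7)
cv2.imwrite("pics/o2.png",np.hstack([grid(a,530,440,1.7),grid(b,530,-170,1.7)]))
E
```

```text
(no output)
```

View pics/o1.png

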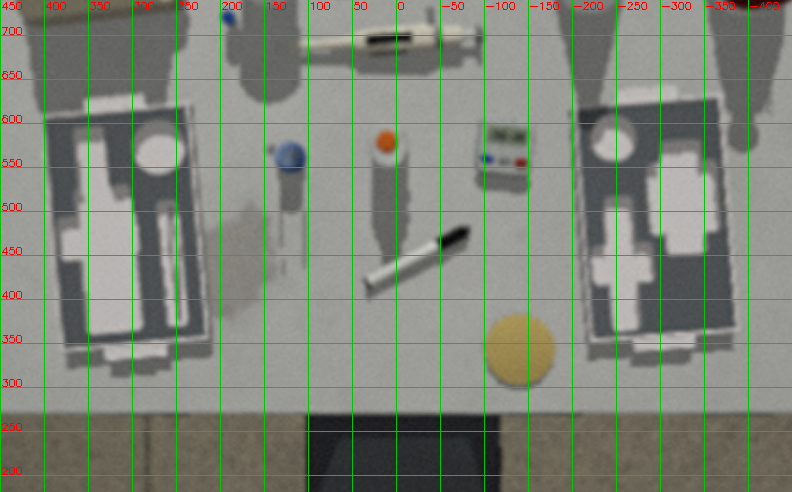

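View pics/o2.png

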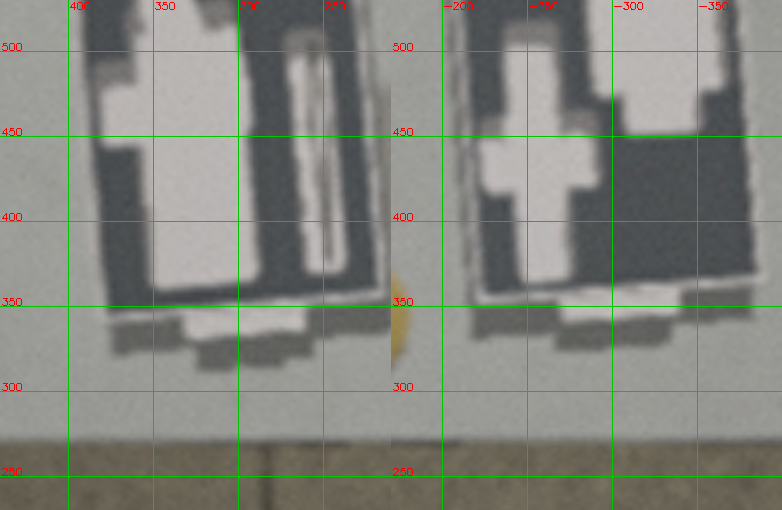

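Run:
```python
from h import *
d=r.get_image("top")
cv2.imwrite("pics/o3.png",grid(ortho(d,12,420,740,-200,200,1.85),740,200,1.85))
for n,(y0,y1) in {"load":(190,440),"samp":(-410,-180)}.items():
    s=2;im=ortho(d,15,330,640,y0,y1,s)
    m=(im.max(2)<110).astype(np.uint8)
    m[(im.astype(int).max(2)-im.min(2))<6]*=1
    hsv=cv2.cvtColor(im,cv2.COLOR_BGR2HSV)
    for T in (85,95,105):
        m=(im.max(2)<T).astype(np.uint8)
        m=cv2.morphologyEx(m,cv2.MORPH_OPEN,np.ones((5,5)))
        k,l,st,_=cv2.connectedComponentsWithStats(m); j=1+np.argmax(st[1:,4])
        c=np.argwhere(l==j)[:,::-1].astype(np.float32)
        (cx,cy),wh,a=cv2.minAreaRect(c)
        print(n,T,"x",640-cy/s,"y",y1-cx/s,np.array(wh)/s,a)
    # round hole: bright blob
    print(im.reshape(-1,3).mean(0))
```

```text
load 85 x 482.3218078613281 y 309.2155303955078 [255.7611084  155.37971497] 85.0233154296875
load 95 x 482.37835693359375 y 309.02294921875 [258.20855713 157.42221069] 85.15015411376953
load 105 x 482.39935302734375 y 308.8431396484375 [259.74179077 159.3812561 ] 85.060791015625
[133.24474839 135.14796129 135.50336452]
samp 85 x 545.528678894043 y -288.78137969970703 [151.973526   157.53622437] 87.21251678466797
samp 95 x 494.1904296875 y -294.4063034057617 [261.40231323 158.61306763] 85.65998077392578
samp 105 x 504.46595764160156 y -293.8221130371094 [283.3243103  160.07447815] 85.70014190673828
[127.08292426 128.34929173 128.37309607]
```

View pics/o3.png

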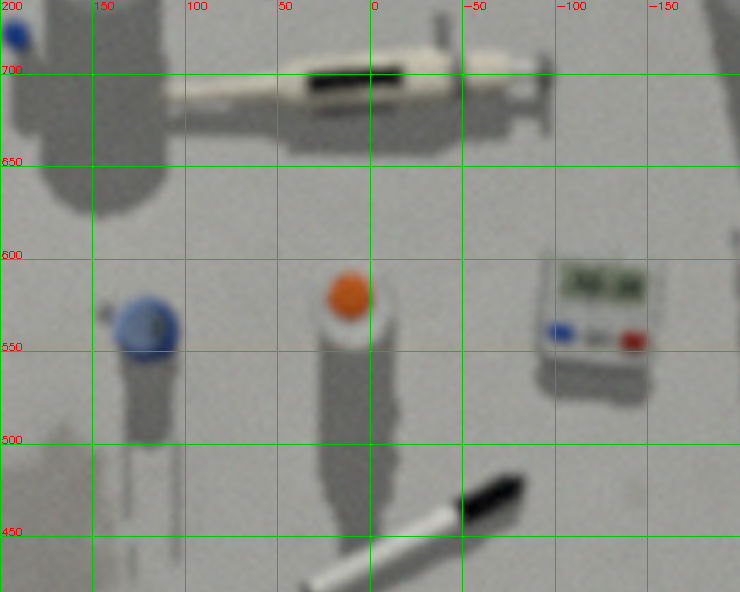

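The top views show the loading tray centred about (482, 309) and turned +5°, and the sampling tray at (492.5, -294.5), turned +4.3°. The tube is at (562, 120), the bottle at (570, 8), the timer at (572, -123), the marker at (451, -23) and the pipette at (698, 5). I'll start with the tube.

Call:
play_rows([
  [85,-484,-239,40,0],
  [85,-484,-239,40,0],
  [85,-484,-239,40,0],
  [85,-484,-239,40,0],
  [85,-484,-239,40,0],
  [85,-484,-239,40,0],
  [85,-484,-239,40,0],
  [85,-484,-239,40,0],
], newtons=30)

```text
time_s: 1.0
ee_pos: [467.0, 222.3, 209.6]
eef_rot: [0.178, 0.984, 0.0, 0.0]
wrist_force: [0.2, 0.8, -0.3]
width: 0.994
finger_force: 0.0
```

```bash
cat >> h.py <<'E'
def go(x,y,z,yaw=None):
    """shift/turn in tool axes from the measured pose; yaw = world angle of the closing line, deg"""
    s=r.sense(); Rm=R.from_quat(s["eef_rot"]).as_matrix(); p=s["ee_pos"]
    a=np.degrees(np.arctan2(Rm[1,1],Rm[0,1])); ya=np.radians(a)
    d=np.array([x,y,z])-p
    t=0 if yaw is None else -((yaw-a+180)%360-180)
    # tool level assumed
    ty=np.array([np.cos(ya),np.sin(ya),0]); tx=np.array([-ty[1],ty[0],0])
    if Rm[:,0]@tx<0: tx=-tx
    print("at",p.round(1),"yaw",a.round(1),"q6",s["q"][5].round(2),"w",round(s["width"]*85.4,1),"ff",round(s["finger_force"],1),"F",s["wrist_force"].round(1),"t",s["time_s"])
    print("GO",[round(float(v),1) for v in (d@tx,d@ty,-d[2],t)])
L=lambda x,y,c=(482.4,309),a=np.radians(5.0):(c[0]+x*np.cos(a)-y*np.sin(a),c[1]+x*np.sin(a)+y*np.cos(a))
S=lambda x,y:L(x,y,(492.5,-294.5),np.radians(4.3))
E
python3 -c "
from h import *
go(562,120.5,69)"
```

```text
at [467.  222.3 209.6] yaw 69.4 q6 -0.88 w 84.9 ff 0.0 F [ 0.2  0.8 -0.3] t 1.0
GO [-124.7, -61.9, 140.6, 0.0]
```

Call:
play_rows([
  [85,-124,-62,10,0],
  [85,-124,-62,10,0],
  [85,-124,-62,10,0],
  [85,-124,-62,10,0],
  [85,-124,-62,60,0],
  [85,-124,-62,60,0],
])

```text
time_s: 1.6
ee_pos: [554.0, 121.9, 140.7]
eef_rot: [0.179, 0.984, -0.003, -0.009]
wrist_force: [-1.1, 0.6, -2.1]
width: 0.999
finger_force: 0.0
```

Run:
```python
from h import *
go(562,120.5,69)
d=r.get_image("scene"); print(proj(d,[[562,120.5,0],[562,120.5,110],[570,8.5,0]]).round())
im=d["color"][:,:,::-1][110:260,130:330]; cv2.imwrite("pics/s1.png",cv2.resize(im,None,fx=3,fy=3,interpolation=cv2.INTER_CUBIC))
```

```text
at [554.  121.9 140.7] yaw 69.4 q6 -1.1 w 85.3 ff 0.0 F [-1.1  0.6 -2.1] t 1.6
GO [-8.0, 1.5, 71.7, 0.0]
[[216. 226.]
 [214. 184.]
 [256. 212.]]
```

View pics/s1.png

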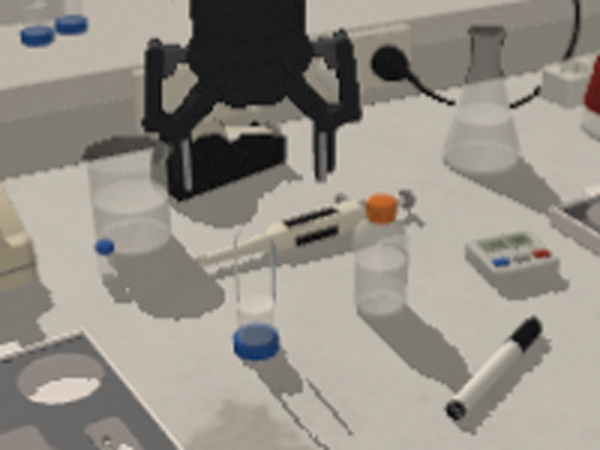

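Projected tube foot (216, 226) and bottle foot (256, 212) match the picture (215.7, 226.5 and 257, 210), so the estimates hold. Next is the descent.

Call:
play_rows([
  [85,0,0,0,0],
  [85,0,0,20,0],
  [85,0,0,45,0],
  [85,0,0,45,0],
  [85,0,0,45,0],
])

```text
time_s: 2.15
ee_pos: [561.5, 123.1, 107.3]
eef_rot: [0.178, 0.984, 0.001, 0.002]
wrist_force: [-0.4, -0.3, 0.5]
width: 0.993
finger_force: 0.0
```

```bash
python3 -c "
from h import *
go(562,120.5,69)"
```

```text
at [561.5 123.1 107.3] yaw 69.5 q6 -1.1 w 84.8 ff 0.0 F [-0.4 -0.3  0.5] t 2.15
GO [-1.3, -2.2, 38.3, 0.0]
```

Call:
play_rows([
  [85,-1,-2,38,0],
  [85,-1,-2,38,0],
  [20,-1,-2,38,0],
  [20,-1,-2,38,0],
  [20,-1,-2,38,0],
  [20,-1,-2,38,0],
  [20,-1,-2,38,0],
  [20,-1,-2,38,0],
])

```text
time_s: 2.95
ee_pos: [561.5, 120.3, 68.3]
eef_rot: [0.178, 0.984, 0.0, 0.001]
wrist_force: [-0.1, 1.4, 4.1]
width: 0.321
finger_force: 32.0
```

Call:
play_rows([
  [20,0,0,0,0],
  [20,0,0,-20,0],
  [20,0,0,-60,0],
  [20,0,0,-100,0],
  [20,0,0,-130,0],
  [20,0,0,-130,0],
  [20,0,0,-130,0],
])

```text
time_s: 3.65
ee_pos: [560.6, 120.2, 196.8]
eef_rot: [0.178, 0.984, 0.0, 0.0]
wrist_force: [-0.6, 0.4, -0.7]
width: 0.322
finger_force: 31.6
```

```bash
python3 -c "
from h import *
print(S(95,41))
go(*S(95,41),195)"
```

```text
(np.float64(584.1584598850066), np.float64(-246.49243047696913))
at [560.6 120.2 196.8] yaw 69.4 q6 -1.1 w 27.5 ff 31.6 F [-0.6  0.4 -0.7] t 3.65
GO [-150.8, -335.1, 1.8, 0.0]
```

Call:
play_rows([
  [20,-151,-335,0,0],
  [20,-151,-335,0,0],
  [20,-151,-335,0,0],
  [20,-151,-335,0,0],
  [20,-151,-335,0,0],
  [20,-151,-335,0,0],
  [20,-151,-335,0,0],
  [20,-151,-335,0,0],
])

```text
time_s: 4.45
ee_pos: [582.5, -250.9, 192.7]
eef_rot: [0.181, 0.983, -0.0, -0.003]
wrist_force: [-0.4, 0.7, -0.5]
width: 0.319
finger_force: 31.6
```

Call:
play_rows([
  [20,0,0,0,0],
  [20,0,0,0,0],
  [20,0,0,40,0],
  [20,0,0,80,0],
  [20,0,0,95,0],
  [20,0,0,95,0],
  [20,0,0,95,0],
  [20,0,0,95,0],
])

```text
time_s: 5.25
ee_pos: [586.0, -246.7, 104.9]
eef_rot: [0.178, 0.984, -0.001, 0.003]
wrist_force: [0.2, -0.1, 0.1]
width: 0.318
finger_force: 31.6
```

Run:
```python
from h import *
X=S(95,41)
go(*X,72)
d=r.get_image("scene"); p=r.sense()["ee_pos"]; f=p[2]-68.3
print(proj(d,[[*X,3],[*X,15],[p[0],p[1],f],[p[0],p[1],f+110]]).round(1))
u,v=proj(d,[[*X,30]])[0].astype(int)
im=d["color"][:,:,::-1][v-60:v+40,u-65:u+65]; print(u-65,v-60);cv2.imwrite("pics/s2.png",cv2.resize(im,None,fx=4,fy=4,interpolation=cv2.INTER_CUBIC))
```

```text
at [ 586.  -246.7  104.9] yaw 69.5 q6 -1.7 w 27.1 ff 31.6 F [ 0.2 -0.1  0.1] t 5.25
GO [1.8, -0.4, 32.9, 0.0]
[[334.  185.3]
 [334.5 181.5]
 [335.2 174.2]
 [340.3 136.2]]
270 116
```

View pics/s2.png

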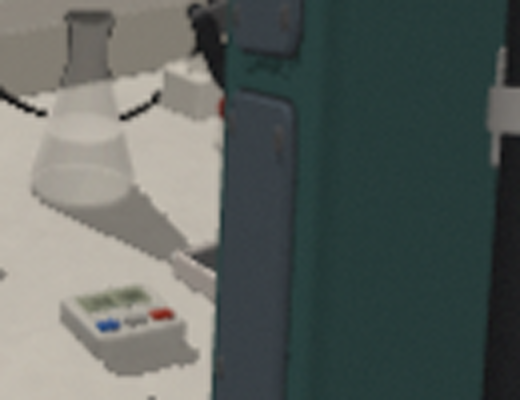

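Run:
```python
from h import *
d=r.get_image("top"); d["color"]=cv2.imread("pics/raw.png")[:,:,::-1]
for n,X in (("tube",S(95,41)),("bottle",L(88,-46))):
    s=3;x1=X[0]+40;y1=X[1]+40
    for z in(15,3):
        im=ortho(d,z,X[0]-40,x1,X[1]-40,y1,s).max(2)
        m=cv2.morphologyEx((im>(85)).astype(np.uint8),cv2.MORPH_OPEN,np.ones((9,9)))
        k,l,st,_=cv2.connectedComponentsWithStats(m); j=l[120,120]
        q=np.argwhere(l==j); (a,b),rad=cv2.minEnclosingCircle(q.astype(np.float32))
        print(n,z,np.round(X,1),"box x",x1-q[:,0].max()/s,x1-q[:,0].min()/s,"y",y1-q[:,1].max()/s,y1-q[:,1].min()/s,"circ",x1-a/s,y1-b/s,rad/s)
```

```text
tube 15 [ 584.2 -246.5] box x 553.1584598850066 613.1584598850066 y -276.1590971436358 -217.1590971436358 circ 583.8635456394011 -247.08102809252904 32.25286865234375
tube 3 [ 584.2 -246.5] box x 554.1584598850066 614.8251265516732 y -279.1590971436358 -219.49243047696913 circ 585.2643558811003 -249.47786850594048 32.46325429280599
bottle 15 [574.1 270.8] box x 534.4076309317992 614.0742975984658 y 231.17808258290694 303.17808258290694 circ 574.2409642651324 256.6610995506804 47.28722635904948
bottle 3 [574.1 270.8] box x 534.4076309317992 614.0742975984658 y 231.17808258290694 306.8447492495736 circ 574.2409642651324 259.1656059797169 48.682637532552086
```

Call:
play_rows([
  [20,2,0,0,0],
  [20,2,0,8,0],
  [20,2,0,16,0],
  [20,2,0,23,0],
  [20,2,0,28,0],
  [20,2,0,32,0],
  [20,2,0,32,0],
  [20,2,0,32,0],
])

```text
time_s: 6.15
ee_pos: [582.7, -245.7, 71.2]
eef_rot: [0.178, 0.984, 0.0, 0.0]
wrist_force: [-1.8, 2.1, 6.5]
width: 0.318
finger_force: 32.0
```

Call:
play_rows([
  [60,0,0,0,0],
  [60,0,0,0,0],
  [60,0,0,0,0],
  [70,0,0,-20,0],
  [80,0,0,-60,0],
  [80,0,0,-110,0],
  [80,0,0,-110,0],
  [80,0,0,-110,0],
])

```text
time_s: 6.95
ee_pos: [583.5, -246.3, 182.1]
eef_rot: [0.178, 0.984, -0.001, 0.002]
wrist_force: [-0.7, -0.5, -0.8]
width: 0.939
finger_force: 0.0
```

Run:
```python
from h import *
go(570,8.5,165)
d=r.get_image("scene"); X=S(95,41)
print(proj(d,[[*X,3],[*X,113]]).round(1))
```

```text
at [ 583.5 -246.3  182.1] yaw 69.4 q6 -1.7 w 80.2 ff 0.0 F [-0.7 -0.5 -0.8] t 6.95
GO [102.1, 233.9, 17.1, 0.0]
[[334.  185.3]
 [339.  148.5]]
```

Call:
play_rows([
  [85,102,234,10,0],
  [85,102,234,10,0],
  [85,102,234,10,0],
  [85,102,234,10,0],
  [85,102,234,10,0],
  [85,102,234,10,0],
  [85,102,234,10,0],
  [85,102,234,10,0],
])

```text
time_s: 7.8
ee_pos: [568.6, 8.3, 168.3]
eef_rot: [0.179, 0.984, -0.001, -0.001]
wrist_force: [0.5, -1.0, -0.2]
width: 0.997
finger_force: 0.0
```

Run:
```python
from h import *
go(570,8.5,44)
```

```text
at [568.6   8.3 168.3] yaw 69.4 q6 -1.3 w 85.1 ff 0.0 F [ 0.5 -1.  -0.2] t 7.8
GO [-1.2, 0.7, 124.3, 0.0]
```

Call:
play_rows([
  [85,-1,0,30,0],
  [85,-1,0,60,0],
  [85,-1,0,90,0],
  [85,-1,0,115,0],
  [85,-1,0,124,0],
  [85,-1,0,124,0],
  [85,-1,0,124,0],
])

```text
time_s: 8.5
ee_pos: [571.0, 7.8, 46.9]
eef_rot: [0.179, 0.984, 0.0, 0.001]
wrist_force: [0.9, -0.2, 0.5]
width: 0.997
finger_force: 0.0
```

Call:
play_rows([
  [30,0,0,0,0],
  [30,0,0,0,0],
  [30,0,0,0,0],
  [30,0,0,0,0],
  [30,0,0,0,0],
  [30,0,0,0,0],
])

```text
time_s: 9.1
ee_pos: [570.9, 8.8, 47.1]
eef_rot: [0.178, 0.984, 0.0, 0.001]
wrist_force: [-0.4, 0.1, 5.8]
width: 0.504
finger_force: 30.7
```

Call:
play_rows([
  [30,0,0,-10,0],
  [30,0,0,-40,0],
  [30,0,0,-80,0],
  [30,0,0,-80,0],
  [30,0,0,-80,0],
])

```text
time_s: 9.6
ee_pos: [570.6, 8.8, 127.2]
eef_rot: [0.178, 0.984, 0.0, 0.001]
wrist_force: [0.1, 1.3, -0.5]
width: 0.513
finger_force: 30.7
```

Run:
```python
from h import *
go(*L(88,-46),124)
```

```text
at [570.6   8.8 127.2] yaw 69.4 q6 -1.3 w 43.8 ff 30.7 F [ 0.1  1.3 -0.5] t 9.6
GO [88.8, 246.6, 3.2, 0.0]
```

Call:
play_rows([
  [30,89,247,3,0],
  [30,89,247,3,0],
  [30,89,247,3,0],
  [30,89,247,3,0],
  [30,89,247,3,0],
  [30,89,247,20,0],
  [30,89,247,40,0],
  [30,89,247,40,0],
])

```text
time_s: 10.4
ee_pos: [569.7, 270.3, 79.3]
eef_rot: [0.178, 0.984, -0.003, -0.005]
wrist_force: [-0.4, 0.7, -1.6]
width: 0.51
finger_force: 31.0
```

Call:
play_rows([
  [30,0,0,0,0],
  [30,0,0,0,0],
])

```text
time_s: 10.6
ee_pos: [573.9, 270.5, 86.2]
eef_rot: [0.179, 0.984, 0.0, 0.0]
wrist_force: [-0.2, 0.3, -0.7]
width: 0.508
finger_force: 31.0
```

Run:
```python
from h import *
X=L(88,-46)
go(*X,50)
d=r.get_image("scene"); p=r.sense()["ee_pos"]; f=p[2]-47
print(proj(d,[[*X,3],[*X,15],[p[0],p[1],f],[p[0],p[1],f+98]]).round(1))
u,v=proj(d,[[*X,30]])[0].astype(int)
im=d["color"][:,:,::-1][v-60:v+60,u-75:u+75]; print(u-75,v-60);cv2.imwrite("pics/s3.png",cv2.resize(im,None,fx=4,fy=4,interpolation=cv2.INTER_CUBIC))
```

```text
at [573.9 270.5  86.2] yaw 69.4 q6 -0.86 w 43.4 ff 31.0 F [-0.2  0.3 -0.7] t 10.6
GO [-0.0, 0.4, 36.2, 0.0]
[[150.  239.8]
 [149.4 235.3]
 [148.1 225.8]
 [142.5 185.4]]
73 169
```

View pics/s3.png

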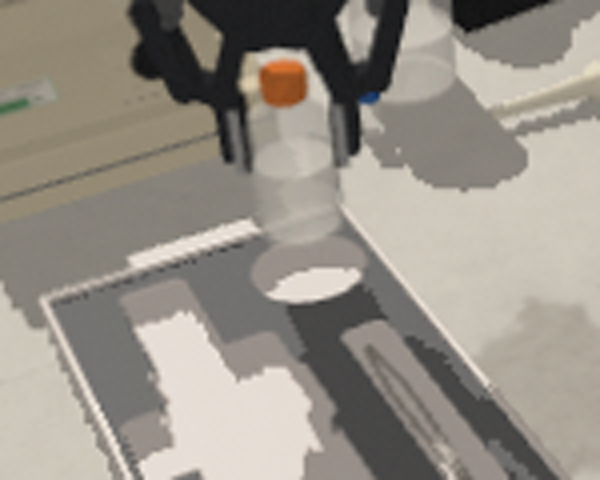

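The bottle hangs upright over its hole. The hole rim centre is near (150.5, 236), about 1 px right of the prediction, so I shift slightly to -y and lower it.

Call:
play_rows([
  [30,0,-1,8,0],
  [30,0,-1,14,0],
  [30,0,-1,20,0],
  [30,0,-1,25,0],
  [30,0,-1,30,0],
  [30,0,-1,34,0],
  [30,0,-1,36,0],
  [30,0,-1,36,0],
])

```text
time_s: 11.45
ee_pos: [573.2, 270.5, 50.1]
eef_rot: [0.178, 0.984, 0.0, 0.0]
wrist_force: [-1.7, 0.1, 1.2]
width: 0.507
finger_force: 30.9
```

Call:
play_rows([
  [60,0,0,0,0],
  [60,0,0,0,0],
  [65,0,0,0,0],
  [65,0,0,-20,0],
  [70,0,0,-60,0],
  [75,0,0,-105,0],
  [80,0,0,-105,0],
  [80,0,0,-105,0],
])

```text
time_s: 12.25
ee_pos: [574.2, 270.8, 157.2]
eef_rot: [0.178, 0.984, 0.001, 0.002]
wrist_force: [-0.4, -0.7, -0.3]
width: 0.939
finger_force: 0.0
```

Run:
```python
from h import *
go(451,-23,60,26.2)
d=r.get_image("top")
a=grid(ortho(d,17,520,620,-180,-70,4),620,-70,4,20)
b=grid(ortho(d,8,410,500,-100,50,2.66),500,50,2.66,20)
s=r.get_image("scene"); 
u,v=proj(s,[[*S(40,0),30]])[0].astype(int)
c=cv2.resize(np.ascontiguousarray(s["color"][v-60:v+40,u-60:u+60,::-1]),None,fx=3,fy=3)
o=np.zeros((600,800,3),np.uint8)
o[:400,:440]=a; h=min(200,b.shape[0]);o[400:400+h,:b.shape[1]]=b[:h]; o[:300,440:800]=c
u,v=proj(s,[[*L(70,-20),30]])[0].astype(int)
c=cv2.resize(np.ascontiguousarray(s["color"][v-60:v+40,u-60:u+60,::-1]),None,fx=3,fy=3); o[300:600,440:800]=c
cv2.imwrite("pics/m1.png",o)
```

```text
at [574.2 270.8 157.2] yaw 69.4 q6 -0.86 w 80.2 ff 0.0 F [-0.4 -0.7 -0.3] t 12.25
GO [12.2, -318.3, 97.2, 43.2]
```

View pics/m1.png

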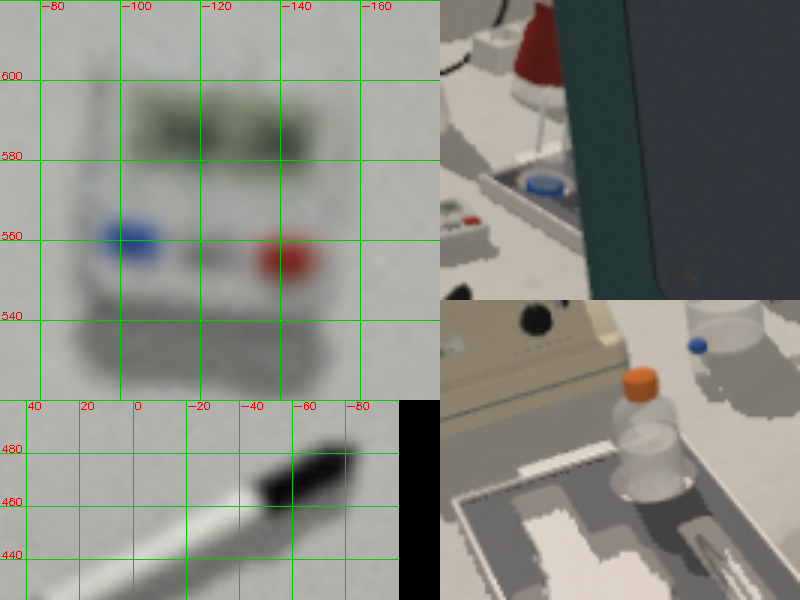

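The tube (blue cap in its hole) and the bottle are seated. The timer is centred near (572, -124), turned about -6°. The marker's middle is near (453, -23), closing line 25.5°.

Call:
play_rows([
  [80,13,-318,20,44],
  [80,13,-318,40,44],
  [80,13,-318,60,44],
  [60,13,-318,97,44],
  [45,13,-318,97,44],
  [45,13,-318,97,44],
  [45,13,-318,97,44],
  [45,13,-318,97,44],
])

```text
time_s: 13.15
ee_pos: [444.1, -25.1, 53.0]
eef_rot: [0.536, 0.844, -0.003, -0.005]
wrist_force: [0.6, 0.2, 0.0]
width: 0.531
finger_force: 0.0
```

Call:
play_rows([
  [45,0,0,0,0],
  [45,0,0,0,0],
])

```text
time_s: 13.35
ee_pos: [449.6, -22.1, 57.6]
eef_rot: [0.534, 0.846, 0.0, -0.0]
wrist_force: [-0.2, -0.3, 0.4]
width: 0.526
finger_force: 0.0
```

Run:
```python
from h import *
go(453,-23.5,10,25.5)
```

```text
at [449.6 -22.1  57.6] yaw 25.5 q6 -0.62 w 44.9 ff 0.0 F [-0.2 -0.3  0.4] t 13.35
GO [-2.7, 2.4, 47.6, -0.0]
```

Call:
play_rows([
  [45,-2,2,15,0],
  [45,-2,2,30,0],
  [45,-2,2,40,0],
  [45,-2,2,47,0],
  [45,-2,2,47,0],
  [45,-2,2,47,0],
])

```text
time_s: 13.95
ee_pos: [452.4, -23.5, 11.1]
eef_rot: [0.534, 0.846, 0.0, 0.0]
wrist_force: [0.4, -0.4, 0.0]
width: 0.525
finger_force: 0.0
```

Call:
play_rows([
  [8,0,0,0,0],
  [8,0,0,0,0],
  [8,0,0,0,0],
  [8,0,0,0,0],
  [8,0,0,0,0],
  [8,0,0,0,0],
], newtons=25)

```text
time_s: 14.55
ee_pos: [452.5, -23.9, 11.4]
eef_rot: [0.534, 0.845, 0.0, 0.001]
wrist_force: [-0.9, 0.3, 5.0]
width: 0.156
finger_force: 25.5
```

Run:
```python
from h import *
go(*S(-48,41),70,94.3)
```

```text
at [452.5 -23.9  11.4] yaw 25.4 q6 -0.62 w 13.4 ff 25.5 F [-0.9  0.3  5. ] t 14.55
GO [-206.0, -110.1, -58.6, -68.9]
```

Call:
play_rows([
  [8,0,0,-3,0],
  [8,0,0,-10,0],
  [8,0,0,-25,0],
  [8,0,0,-60,0],
  [8,0,0,-60,0],
  [8,0,0,-60,0],
])

```text
time_s: 15.15
ee_pos: [452.5, -23.8, 71.6]
eef_rot: [0.534, 0.845, 0.0, 0.001]
wrist_force: [-0.7, -0.6, -0.3]
width: 0.151
finger_force: 25.0
```

Run:
```python
from h import *
go(*S(-48,41),70,94.3)
s=r.get_image("scene")
u,v=proj(s,[[452,-23,60]])[0].astype(int)
cv2.imwrite("pics/s4.png",cv2.resize(np.ascontiguousarray(s["color"][v-50:v+50,u-60:u+60,::-1]),None,fx=4,fy=4,interpolation=cv2.INTER_CUBIC))
```

```text
at [452.5 -23.8  71.6] yaw 25.4 q6 -0.62 w 12.9 ff 25.0 F [-0.7 -0.6 -0.3] t 15.15
GO [-206.0, -110.2, 1.6, -68.9]
```

View pics/s4.png

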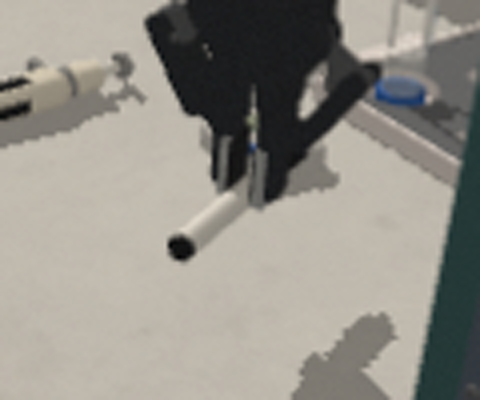

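Call:
play_rows([
  [8,-206,-110,0,-69],
  [8,-206,-110,0,-69],
  [8,-206,-110,0,-69],
  [8,-206,-110,0,-69],
  [8,-206,-110,0,-69],
  [8,-206,-110,0,-69],
  [8,-206,-110,0,-69],
  [8,-206,-110,0,-69],
])

```text
time_s: 16.0
ee_pos: [439.7, -257.1, 68.5]
eef_rot: [0.006, 1.0, 0.001, -0.002]
wrist_force: [0.7, 0.6, -0.2]
width: 0.152
finger_force: 25.0
```

Call:
play_rows([
  [8,0,0,0,0],
  [8,0,0,15,0],
  [8,0,0,30,0],
  [8,0,0,30,0],
  [8,0,0,30,0],
  [8,0,0,30,0],
])

```text
time_s: 16.6
ee_pos: [441.5, -257.1, 41.2]
eef_rot: [0.008, 1.0, -0.0, 0.0]
wrist_force: [0.8, -0.5, 0.4]
width: 0.153
finger_force: 25.1
```

Run:
```python
from h import *
go(*S(-48,41),14.5,94.3)
```

```text
at [ 441.5 -257.1   41.2] yaw 89.1 q6 -2.19 w 13.1 ff 25.1 F [ 0.8 -0.5  0.4] t 16.6
GO [-0.1, -0.1, 26.7, -5.2]
```

Call:
play_rows([
  [8,0,0,0,-5.2],
  [8,0,0,8,-5.2],
  [8,0,0,14,-5.2],
  [8,0,0,18,-5.2],
  [8,0,0,22,-5.2],
  [8,0,0,25,-5.2],
  [8,0,0,27,-5.2],
  [8,0,0,27,-5.2],
])

```text
time_s: 17.4
ee_pos: [441.1, -257.1, 14.4]
eef_rot: [-0.037, 0.999, 0.0, -0.0]
wrist_force: [-2.3, 0.6, 3.7]
width: 0.151
finger_force: 25.6
```

Run:
```python
from h import *
go(*S(-48,41),14.5,94.3)
```

```text
at [ 441.1 -257.1   14.4] yaw 94.3 q6 -2.28 w 12.9 ff 25.6 F [-2.3  0.6  3.7] t 17.4
GO [-0.5, -0.2, -0.1, -0.0]
```

Call:
play_rows([
  [30,0,0,0,0],
  [30,0,0,0,0],
  [30,0,0,0,0],
  [30,0,0,-10,0],
  [30,0,0,-40,0],
  [40,0,0,-80,0],
  [60,0,0,-80,0],
  [60,0,0,-80,0],
])

```text
time_s: 18.2
ee_pos: [442.1, -257.7, 95.8]
eef_rot: [-0.038, 0.999, -0.001, 0.002]
wrist_force: [-0.0, 0.1, 0.1]
width: 0.701
finger_force: 0.0
```

Run:
```python
from h import *
go(572,-124,70,-6)
```

```text
at [ 442.1 -257.7   95.8] yaw 94.3 q6 -2.28 w 59.9 ff 0.0 F [-0.   0.1  0.1] t 18.2
GO [-139.6, 123.6, 25.8, 100.3]
```

Call:
play_rows([
  [85,-140,124,0,100],
  [85,-140,124,0,100],
  [85,-140,124,0,100],
  [85,-140,124,0,100],
  [85,-140,124,20,100],
  [85,-140,124,20,100],
  [85,-140,124,20,100],
  [85,-140,124,20,100],
])

```text
time_s: 19.0
ee_pos: [570.2, -122.1, 71.5]
eef_rot: [0.516, 0.857, -0.0, -0.002]
wrist_force: [0.3, -0.2, 0.6]
width: 0.998
finger_force: 0.0
```

Call:
play_rows([
  [85,0,0,0,31],
  [85,0,0,0,31],
  [85,0,0,0,31],
  [85,0,0,0,31],
  [85,0,0,0,31],
  [85,0,0,0,31],
])

```text
time_s: 19.6
ee_pos: [570.6, -122.6, 72.6]
eef_rot: [0.724, 0.69, -0.001, -0.001]
wrist_force: [0.9, 0.2, -0.1]
width: 0.994
finger_force: 0.0
```

Run:
```python
from h import *
go(572,-124,10,-6)
s=r.get_image("scene"); p=r.sense()["ee_pos"]
C=np.array([[572,-124,17]]); a=np.radians(-6); X=np.array([np.cos(a),np.sin(a),0])*32; Y=np.array([-np.sin(a),np.cos(a),0])*32
u,v=proj(s,C)[0].astype(int)
im=cv2.resize(np.ascontiguousarray(s["color"][v-60:v+40,u-60:u+60,::-1]),None,fx=5,fy=5,interpolation=cv2.INTER_CUBIC)
q=(proj(s,np.array([C[0]+i*X+j*Y for i,j in((1,1),(1,-1),(-1,-1),(-1,1))]))-[u-60,v-60])*5
cv2.polylines(im,[q.astype(np.int32)],True,(0,0,255),1)
cv2.imwrite("pics/s5.png",im)
```

```text
at [ 570.6 -122.6   72.6] yaw -2.7 q6 -0.26 w 84.8 ff 0.0 F [ 0.9  0.2 -0.1] t 19.6
GO [-1.3, 1.4, 62.6, 3.3]
```

View pics/s5.png

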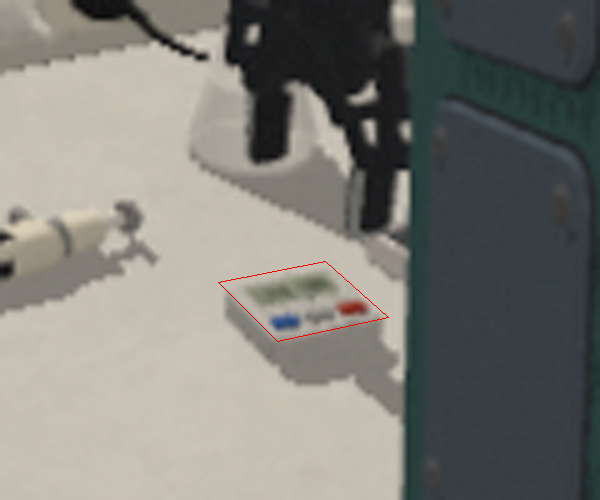

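The red outline (572, -124, -6°) lies on the timer's top face and is good enough to grip.

Call:
play_rows([
  [85,-1,1,15,3],
  [85,-1,1,35,3],
  [85,-1,1,52,3],
  [85,-1,1,60,3],
  [85,-1,1,63,3],
  [85,-1,1,63,3],
])

```text
time_s: 20.25
ee_pos: [572.4, -123.9, 10.7]
eef_rot: [0.742, 0.671, -0.0, -0.0]
wrist_force: [0.6, -0.2, 0.2]
width: 0.996
finger_force: 0.0
```

Run:
```python
from h import *
go(572,-124,8,-6)
```

```text
at [ 572.4 -123.9   10.7] yaw -5.8 q6 -0.21 w 85.0 ff 0.0 F [ 0.6 -0.2  0.2] t 20.25
GO [-0.2, -0.3, 2.7, 0.2]
```

Call:
play_rows([
  [85,0,0,2,0],
  [85,0,0,2,0],
  [50,0,0,2,0],
  [50,0,0,2,0],
  [50,0,0,2,0],
  [50,0,0,2,0],
  [50,0,0,2,0],
], newtons=30)

```text
time_s: 20.95
ee_pos: [572.9, -124.1, 9.6]
eef_rot: [0.742, 0.67, 0.0, 0.001]
wrist_force: [-0.4, -0.5, 3.9]
width: 0.738
finger_force: 34.5
```

Call:
play_rows([
  [50,0,0,-3,0],
  [50,0,0,-10,0],
  [50,0,0,-30,0],
  [50,0,0,-60,0],
  [50,0,0,-60,0],
  [50,0,0,-60,0],
])

```text
time_s: 21.55
ee_pos: [572.7, -124.0, 69.4]
eef_rot: [0.742, 0.67, 0.0, 0.001]
wrist_force: [0.3, 0.2, -0.8]
width: 0.74
finger_force: 34.0
```

Run:
```python
from h import *
go(*S(22,-34),70,4.3)
s=r.get_image("scene"); p=r.sense()["ee_pos"]
u,v=proj(s,[[572,-124,60]])[0].astype(int)
im=cv2.resize(np.ascontiguousarray(s["color"][v-50:v+50,u-60:u+60,::-1]),None,fx=5,fy=5,interpolation=cv2.INTER_CUBIC)
cv2.imwrite("pics/s6.png",im)
```

```text
at [ 572.7 -124.    69.4] yaw -5.8 q6 -0.21 w 63.2 ff 34.0 F [ 0.3  0.2 -0.8] t 21.55
GO [-207.3, -35.0, -0.6, -10.1]
```

View pics/s6.png

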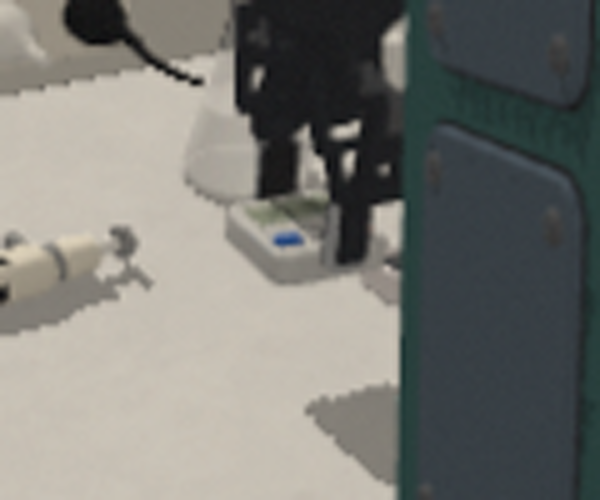

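Timer held level. It has to clear the tube, so I raise it first and carry it over.

Call:
play_rows([
  [50,0,0,-50,0],
  [50,0,0,-85,0],
  [50,-207,-35,-85,-10],
  [50,-207,-35,-85,-10],
  [50,-207,-35,-85,-10],
  [50,-207,-35,-85,-10],
  [50,-207,-35,-85,-10],
  [50,-207,-35,-85,-10],
])

```text
time_s: 22.4
ee_pos: [515.0, -327.9, 151.4]
eef_rot: [0.682, 0.731, -0.0, -0.002]
wrist_force: [0.2, 1.5, -1.1]
width: 0.741
finger_force: 34.0
```

Call:
play_rows([
  [50,0,0,0,0],
  [50,0,0,0,0],
  [50,0,0,40,0],
  [50,0,0,80,0],
  [50,0,0,110,0],
  [50,0,0,110,0],
  [50,0,0,110,0],
  [50,0,0,110,0],
])

```text
time_s: 23.2
ee_pos: [518.5, -326.7, 46.6]
eef_rot: [0.68, 0.733, 0.0, 0.002]
wrist_force: [0.6, -0.8, 0.4]
width: 0.743
finger_force: 33.9
```

Run:
```python
from h import *
go(*S(22,-34),12.6,4.3)
```

```text
at [ 518.5 -326.7   46.6] yaw 4.3 q6 -0.73 w 63.4 ff 33.9 F [ 0.6 -0.8  0.4] t 23.2
GO [0.1, -1.5, 34.0, -0.0]
```

Call:
play_rows([
  [50,0,-1.5,8,0],
  [50,0,-1.5,16,0],
  [50,0,-1.5,22,0],
  [50,0,-1.5,26,0],
  [50,0,-1.5,30,0],
  [50,0,-1.5,34,0],
  [50,0,-1.5,34,0],
  [50,0,-1.5,34,0],
])

```text
time_s: 24.0
ee_pos: [515.1, -326.5, 12.5]
eef_rot: [0.681, 0.733, -0.0, 0.0]
wrist_force: [-5.0, 3.3, 11.2]
width: 0.737
finger_force: 35.2
```

Run:
```python
from h import *
go(*S(22,-34),12.6,4.3)
```

```text
at [ 515.1 -326.5   12.5] yaw 4.2 q6 -0.73 w 63.0 ff 35.2 F [-5.   3.3 11.2] t 24.0
GO [-0.4, 1.8, -0.1, -0.1]
```

Call:
play_rows([
  [78,0,0,0,0],
  [78,0,0,0,0],
  [78,0,0,0,0],
  [78,0,0,-10,0],
  [78,0,0,-40,0],
  [78,0,0,-90,0],
  [78,0,0,-130,0],
  [78,0,0,-130,0],
])

```text
time_s: 24.8
ee_pos: [518.7, -329.1, 149.2]
eef_rot: [0.681, 0.733, 0.001, 0.008]
wrist_force: [0.6, -1.1, 0.4]
width: 0.916
finger_force: 0.0
```

Call:
play_rows([
  [60,0,0,-10,0],
  [60,0,0,-10,0],
])

```text
time_s: 25.0
ee_pos: [515.2, -326.5, 150.4]
eef_rot: [0.681, 0.733, 0.0, 0.0]
wrist_force: [-0.2, -0.0, -0.2]
width: 0.701
finger_force: 0.0
```

Run:
```python
from h import *
go(697,5,150,4.3)
go(697,5,14,4.3)
```

```text
at [ 515.2 -326.5  150.4] yaw 4.2 q6 -0.73 w 59.9 ff 0.0 F [-0.2 -0.  -0.2] t 25.0
GO [317.2, 205.6, 0.4, -0.1]
at [ 515.2 -326.5  150.4] yaw 4.2 q6 -0.73 w 59.9 ff 0.0 F [-0.2 -0.  -0.2] t 25.0
GO [317.2, 205.6, 136.4, -0.1]
```

Call:
play_rows([
  [60,317,206,0,0],
  [60,317,206,0,0],
  [60,317,206,0,0],
  [60,317,206,0,0],
  [60,317,206,0,0],
  [60,317,206,0,0],
  [60,317,206,0,0],
  [60,317,206,0,0],
])

```text
time_s: 25.8
ee_pos: [697.5, 9.0, 146.9]
eef_rot: [0.679, 0.734, -0.001, -0.002]
wrist_force: [0.2, -0.6, 0.1]
width: 0.7
finger_force: 0.0
```

Call:
play_rows([
  [60,0,0,0,0],
  [60,0,0,40,0],
  [60,0,0,80,0],
  [60,0,0,80,0],
  [60,0,0,80,0],
  [60,0,0,80,0],
])

```text
time_s: 26.4
ee_pos: [698.6, 4.0, 72.3]
eef_rot: [0.681, 0.732, 0.001, 0.002]
wrist_force: [0.3, 0.1, 0.6]
width: 0.701
finger_force: 0.0
```

Run:
```python
from h import *
go(697,5,12,4.3)
s=r.get_image("scene"); p=r.sense()["ee_pos"]
u,v=proj(s,[[697,5,40]])[0].astype(int)
im=cv2.resize(np.ascontiguousarray(s["color"][v-50:v+50,u-65:u+65,::-1]),None,fx=5,fy=5,interpolation=cv2.INTER_CUBIC)
a=np.radians(4.3);X=np.array([np.cos(a),np.sin(a),0]);Y=np.array([-np.sin(a),np.cos(a),0]);C=np.array([697,5,12.])
def pl(A,c): cv2.polylines(im,[((proj(s,A)-[u-65,v-50])*5).astype(np.int32)],True,c,1)
pl(np.array([C+i*15*X+j*47*Y for i,j in((1,1),(1,-1),(-1,-1),(-1,1))]),(0,0,255))
pl(np.array([C+116*Y,C-102*Y]),(0,255,0)); pl(np.array([C-43*Y,C-43*Y+33*X]),(0,255,0))
pl(np.array([[p[0],p[1],p[2]],[p[0],p[1],12]]),(255,0,0))
cv2.imwrite("pics/s7.png",im)
```

```text
at [698.6   4.   72.3] yaw 4.2 q6 -0.15 w 59.9 ff 0.0 F [0.3 0.1 0.6] t 26.4
GO [1.1, -1.5, 60.3, -0.1]
```

View pics/s7.png

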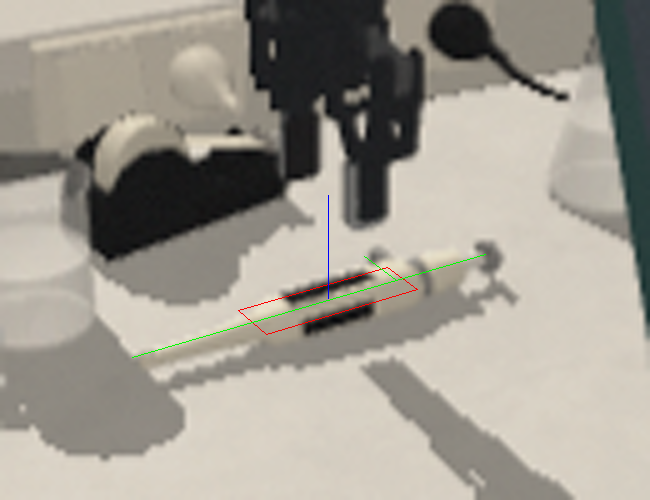

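The pipette lies as predicted, only about 3 mm further to -y (hook at (377, 252) against (367, 257)) and turned about 1° more. I'll grip at (697, 2).

Call:
play_rows([
  [60,3,-1,15,-1],
  [60,3,-1,35,-1],
  [60,3,-1,50,-1],
  [60,3,-1,58,-1],
  [60,3,-1,62,-1],
  [60,3,-1,62,-1],
])

```text
time_s: 27.05
ee_pos: [695.9, 7.8, 7.2]
eef_rot: [0.674, 0.738, -0.0, -0.0]
wrist_force: [0.1, -0.4, -0.8]
width: 0.703
finger_force: 0.0
```

Call:
play_rows([
  [15,0,0,0,0],
  [15,0,0,0,0],
  [15,0,0,0,0],
  [15,0,0,0,0],
  [15,0,0,0,0],
  [15,0,0,0,0],
], newtons=50)

```text
time_s: 27.65
ee_pos: [697.1, 7.7, 9.2]
eef_rot: [0.674, 0.738, 0.001, 0.001]
wrist_force: [0.2, -0.1, 5.6]
width: 0.31
finger_force: 49.7
```

Run:
```python
from h import *
go(*L(-7,31),100,-85)
```

```text
at [697.1   7.7   9.2] yaw 5.2 q6 -0.16 w 26.4 ff 49.7 F [ 0.2 -0.1  5.6] t 27.65
GO [350.6, -193.4, -90.8, 90.2]
```

Call:
play_rows([
  [15,0,0,-4,0],
  [15,0,0,-15,0],
  [15,0,0,-50,0],
  [15,0,0,-95,0],
  [15,0,0,-140,0],
  [15,0,0,-140,0],
  [15,0,0,-140,0],
])

```text
time_s: 28.35
ee_pos: [696.9, 7.7, 150.3]
eef_rot: [0.674, 0.738, 0.001, 0.002]
wrist_force: [-0.3, -0.7, -0.9]
width: 0.312
finger_force: 49.2
```

Run:
```python
from h import *
go(*L(-1.5,31),148,-85)
```

```text
at [696.9   7.7 150.3] yaw 5.2 q6 -0.16 w 26.7 ff 49.2 F [-0.3 -0.7 -0.9] t 28.35
GO [350.5, -187.6, 2.3, 90.2]
```

Call:
play_rows([
  [15,350,-188,0,90],
  [15,350,-188,0,90],
  [15,350,-188,0,90],
  [15,350,-188,0,90],
  [15,350,-188,0,90],
  [15,350,-188,0,90],
  [15,350,-188,0,90],
  [15,350,-188,0,90],
])

```text
time_s: 29.15
ee_pos: [479.3, 332.8, 144.9]
eef_rot: [0.97, 0.242, -0.003, 0.001]
wrist_force: [1.5, -0.6, -0.0]
width: 0.31
finger_force: 49.4
```

Run:
```python
from h import *
go(*L(-1.5,31),148,-85)
```

```text
at [479.3 332.8 144.9] yaw -61.9 q6 1.59 w 26.5 ff 49.4 F [ 1.5 -0.6 -0. ] t 29.15
GO [2.3, -6.6, -3.1, 23.1]
```

Call:
play_rows([
  [15,2,0,0,21],
  [15,2,0,0,21],
  [15,2,0,30,21],
  [15,2,0,60,21],
  [15,2,0,90,21],
  [15,2,0,90,21],
  [15,2,0,90,21],
])

```text
time_s: 29.85
ee_pos: [482.4, 332.4, 55.8]
eef_rot: [0.998, 0.064, -0.002, 0.001]
wrist_force: [0.0, 0.5, -0.5]
width: 0.311
finger_force: 49.4
```

Run:
```python
from h import *
go(*L(-1.5,31),13,-85)
s=r.get_image("scene"); p=r.sense()["ee_pos"]
u,v=proj(s,[[*L(0,20),40]])[0].astype(int); u=max(u,70)
im=cv2.resize(np.ascontiguousarray(s["color"][v-65:v+75,u-70:u+90,::-1]),None,fx=4.2,fy=4.2,interpolation=cv2.INTER_CUBIC)
a=np.radians(5);X=np.array([np.sin(a),-np.cos(a),0]);Y=np.array([np.cos(a),np.sin(a),0])
def pl(A,c): cv2.polylines(im,[((proj(s,A)-[u-70,v-65])*4.2).astype(np.int32)],True,c,1)
for C,c in((np.array([p[0],p[1],p[2]+3])-5.5*Y,(0,0,255)),(np.array([*L(-7,31),15]),(0,255,0))):
    pl(np.array([C+116*Y,C-102*Y]),c); pl(np.array([C-43*Y,C-43*Y+33*X]),c)
cv2.imwrite("pics/s8.png",im)
```

```text
at [482.4 332.4  55.8] yaw -82.6 q6 1.95 w 26.6 ff 49.4 F [ 0.   0.5 -0.5] t 29.85
GO [-3.2, -7.8, 42.8, 2.4]
```

View pics/s8.png

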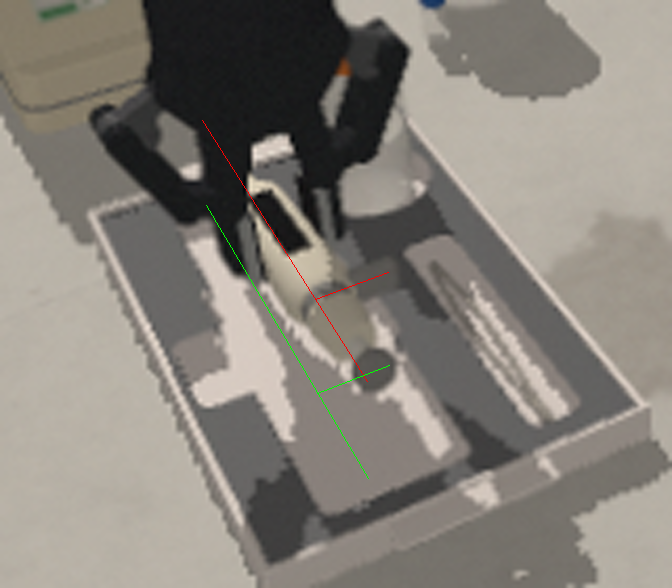

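The held pipette follows the red model line, turned 2.4° off tray x and a few mm forward of the model. I correct those and check before lowering.

Call:
play_rows([
  [15,-5,-8,0,2.4],
  [15,-5,-8,5,2.4],
  [15,-5,-8,15,2.4],
  [15,-5,-8,15,2.4],
  [15,-5,-8,15,2.4],
])

```text
time_s: 30.4
ee_pos: [477.7, 340.0, 42.3]
eef_rot: [0.999, 0.044, -0.0, 0.0]
wrist_force: [-1.1, 0.1, -0.8]
width: 0.308
finger_force: 49.4
```

Run:
```python
from h import *
go(*L(-3.5,31),12.3,-85)
```

```text
at [477.7 340.   42.3] yaw -85.0 q6 2.01 w 26.3 ff 49.4 F [-1.1  0.1 -0.8] t 30.4
GO [-1.5, 0.3, 30.0, 0.0]
```

Call:
play_rows([
  [15,-1.5,0,4,0],
  [15,-1.5,0,9,0],
  [15,-1.5,0,13,0],
  [15,-1.5,0,17,0],
  [15,-1.5,0,20,0],
  [15,-1.5,0,20,0],
])

```text
time_s: 31.0
ee_pos: [475.9, 340.1, 22.0]
eef_rot: [0.999, 0.044, -0.001, 0.0]
wrist_force: [0.7, 0.3, -0.8]
width: 0.31
finger_force: 49.4
```

Call:
play_rows([
  [15,0,0,3,0],
  [15,0,0,5,0],
  [15,0,0,8,0],
  [15,0,0,10,0],
  [15,0,0,10,0],
])

```text
time_s: 31.5
ee_pos: [476.2, 340.2, 12.4]
eef_rot: [0.999, 0.044, -0.0, 0.0]
wrist_force: [0.2, -0.0, 0.4]
width: 0.312
finger_force: 49.4
```

Call:
play_rows([
  [48,0,0,0,0],
  [48,0,0,0,0],
  [48,0,0,0,0],
  [48,0,0,0,0],
  [48,0,0,-10,0],
  [48,0,0,-40,0],
  [48,0,0,-90,0],
  [48,0,0,-130,0],
])

```text
time_s: 32.3
ee_pos: [476.5, 340.4, 145.8]
eef_rot: [0.999, 0.044, 0.001, -0.0]
wrist_force: [0.7, -0.8, 0.8]
width: 0.564
finger_force: 0.0
```

Call:
play_rows([
  [48,-60,250,-60,0],
  [48,-60,250,-60,0],
  [48,-60,250,-60,0],
  [48,-60,250,-60,0],
  [48,-60,250,-60,0],
  [48,-60,250,-60,0],
  [48,-60,250,-60,0],
  [48,-60,250,-60,0],
])

```text
time_s: 33.1
ee_pos: [438.4, 86.7, 203.0]
eef_rot: [0.999, 0.043, 0.0, -0.001]
wrist_force: [0.5, 0.3, -0.4]
width: 0.56
finger_force: 0.0
```

Run:
```python
from h import *
go(300,0,200)
d=r.get_image("top"); 
import copy
d0=copy.deepcopy(d); d0["color"]=cv2.imread("pics/raw.png")[:,:,::-1]
def warp(dd,C,yaw,z,hx,hy,s=2):   # patch in the object frame, rows=+X up, cols=-Y... object axes
    a=np.radians(yaw);c,w=np.meshgrid(np.arange(-hy,hy,1/s),np.arange(-hx,hx,1/s))
    P=np.stack([C[0]+w*np.cos(a)-c*np.sin(a),C[1]+w*np.sin(a)+c*np.cos(a),np.full(c.shape,float(z))],-1)
    m=proj(dd,P).reshape(*c.shape,2).astype(np.float32)
    return cv2.remap(dd["color"],m[...,0],m[...,1],cv2.INTER_CUBIC)
# object: start pose, seated pose (yaw of tray x), candidate patch; find best shift by template matching
for n,C0,y0,C1,y1s,z0,hx,hy in (("pipette",(697,2),5,L(-7,31),[5-90],20,12,85),("marker",(452.5,-23.5),25.5,S(-48,41),[4.3+90],12,6,66),("timer",(572,-124),-6,S(22,-34),[4.3],18,28,28)):
    t=warp(d0,C0,y0,z0,hx,hy)
    for y1 in y1s:
        for e in (-4,0,4):
            big=warp(d,C1,y1+e,z0+3,hx+14,hy+14)
            m=cv2.matchTemplate(big,t,cv2.TM_CCOEFF_NORMED); _,v,_,l=cv2.minMaxLoc(m)
            print(n,e,round(v,3),"object-frame shift x",l[1]/2-14,"y",l[0]/2-14)
```

```text
at [438.4  86.7 203. ] yaw -85.0 q6 1.55 w 47.9 ff 0.0 F [ 0.5  0.3 -0.4] t 33.1
GO [-145.4, 74.3, 3.0, 0.0]
pipette -4 0.778 object-frame shift x 1.5 y 1.0
pipette 0 0.779 object-frame shift x 1.5 y 1.5
pipette 4 0.767 object-frame shift x 1.5 y 1.5
marker -4 0.911 object-frame shift x 4.0 y 1.5
marker 0 0.958 object-frame shift x 1.0 y 1.0
marker 4 0.957 object-frame shift x -1.5 y 1.5
timer -4 0.917 object-frame shift x -0.5 y 0.0
timer 0 0.966 object-frame shift x -0.5 y 0.5
timer 4 0.952 object-frame shift x -0.5 y 0.5
```

All three match their seated poses within 2 mm, and the release heights matched the cut-out floors. I'm handing in.

```bash
python3 -c "
from station import r
print(r.job_done())"
```

```text
the job is handed in; nothing more can be done
None
```

I packed and handed in both kits after about 33 s of robot time: the pipette and bottle are in the loading tray, and the tube, marker and timer are in the sampling tray. All five went in at their expected depths, and I never touched the flask or beaker. The hand-in call gave no verdict.

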